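# Scribe the gable line on a copper name plate

## Robot

A 7-joint arm with a two-finger parallel gripper is mounted at the origin on the work surface. World frame = base frame: x ahead of the robot, y to its left, z up, the work surface at z = 0. Lengths are in m, angles in rad, forces in N, time in s.
With the tool pointing down it reaches from about 0.425 to 0.875 m from the base axis. Payload 9.9 kg.
Tool frame: the origin (TCP) lies at the very end of the fingers, on their centre line; the grasp point (between the pads) lies 19 mm behind it; z points along the fingers, y is the line along which they close (so a half turn about z gives the same grasp; the last joint's range is limited). The gripper opens to 85 mm and grips with 20 to 120 N. Pads are 22 mm wide; open, the fingers measure 114 mm over their backs; the gripper's body (76 mm by 85 mm) begins 54 mm behind the grasp point. The pads swing forward as they close: fully open they stand 13 mm farther back than shut.
Start: joints at [-1.39, 0.576, 0.025, 1.437, -0.015, 1.129, -0.057], TCP at [0.177, 0.651, 0.231] pointing down, gripper open.
Joint ranges: [-2.76, 2.76], [-0.34, 2.15], [-1.52, 1.57], [0.19, 2.46], [-1.09, 4.23], [0.17, 1.99], [-2.82, 2.82]. Speed limits (rad/s): [2.22, 2.22, 3.01, 3.01, 3.14, 3.14, 3.14].

## Interface

Orientations are given as a unit quaternion [x, y, z, w].
In Python, from workcell import manip, imaging, job_done gives the robot as it stands. The module is installed in compiled form; this text tells all that it offers.
- The arm moves only by the shell command python3 -m crank 'ROWS' [FORCE]. ROWS is JSON, a list of rows, each a list of 7 numbers: the shift along the tool's x, y, z in m, then the turn, a rotation vector about the tool's x, y, z in rad, then the closure, from 0 (fully open) to 1 (shut). A call has 1 to 20 rows; each row is the pose to reach, as a shift and turn from the pose commanded when the call began, along the tool's axes at that moment; what a row does not reach only later rows make up. A row lasts 1/8 s, in which the tool goes at most 62.5 mm and 10.7 degrees, less where a joint would pass 70% of its speed; a pose out of reach is approached as far as the arm can. A call with a gripper value outside its range is refused whole. The fingers move at their own pace and stop on an object; FORCE is the grip in N (left out, the last holds). Time passes only in rows, so rows that repeat a pose let the fingers close. It gives the time, the measured TCP pose, the force, the opening and the grip force at its end, in the units of the state.
- manip.get_obs(): the state, without advancing time (a new reading comes with each control period).
- imaging.get_image(name): name is "side" or "top" or "wrist"; returns a dict with "frame" (384x512x3 uint8, blue, green, red), "range_z" (384x512 float32, m along the optical axis (not along the pixel's ray), 0 where there is no reading), "K" (3x3 intrinsics, pixels), "world_from_camera" (4x4, takes a point from camera to world coordinates); the wrist camera has in their place "hand_eye" (4x4, takes a point from camera to tool coordinates, whose origin is the TCP and whose axes are the flange's). Camera axes: x right, y down, z forward; pixel columns grow to the right and rows downward; lengths in m; the calibration is good to about 2 mm. A picture is of the moment at which its call begins: read the wrist's pose just before it.
- job_done(): hands the job in; it is judged then, once.
The state is a dict: "clock": time; "joint_positions": joint angles; "qvel": joint speeds; "joint_efforts": joint torques, N m; "tcp_pos": TCP position; "tool_rot": TCP orientation; "force": force on the tool from outside, world axes, zero at the start; "moment": the same for the moment, N m; "width": finger opening in m; "grasp_force": force on a finger pad.
Only numpy, scipy, OpenCV 4.12 (cv2) and the standard library are available. Lean on these libraries where they do the work, as an engineer would, in place of code of your own. Each camera call takes 0.05 s, during which the arm holds its last target. There are 200 camera calls.

## Task

Slide the copper blank from its cork pad into the slot of the steel marking jig, fully home against the end stop, and let go of it. Then take the spring scriber from the wooden tool block and draw its point slowly (2 to 4 cm a second) and lightly over the blank, close along the edge of the jig's V-shaped template, from the left end of the line up to the apex and on down to the right end (left and right as seen looking into the slot), without forcing the sprung point hard on its stop or scratching the copper well off the line. Stand the scriber back in a hole of the block, collar down on the wood, with the blank still home in the jig and the other tools not pushed about.

Things in the scene. Friction and masses are not known exactly. Their poses are not given: they have to be found in the camera images.
- jig: Fixed steel marking jig, T-shaped from above, 38 mm high. Origin on the table; x points into the slot, y left as seen looking into the slot, z up (jig mm below). Flat bed, top at z=20: a tongue 44 wide (narrower than the blank, free air for fingers beside it) from x=-106 to -40, then 120 wide to x=60. The blank slides on it towards +x under the template.
- slot_mouth (a point): Middle of the slot's entry, on the bed: jig x=-24, y=0, z=20. Slot: rails with inner faces at y=+-33.5 from here to x=60, ceiling (underside of the template) at z=26.5; in front of it the mouth flares to y=+-42 at x=-41 (open above).
- stop (a point): Middle of the end stop's face, on the bed: jig x=40, y=0, z=20, square to x. The blank's end meets it.
- blank: Loose plain copper plate 140 x 64 x 5 mm, 0.4 kg, same at both ends. Origin: centre of its underside; x along its length. Starts flat on the cork pad, overhanging it all round. Fully home its origin is at jig x=-30, y=0, z=20 (1.5 mm slack each side and above), length along jig x, top at z=25; its sides stay free for jig x below -45, for fingers.
- pad: Fixed cork block 110 x 40 x 22 mm (x, y, z) under the blank; origin at the centre of its underside.
- block: Fixed wooden tool block 50 x 170 x 70 mm (x, y, z), origin at the centre of its underside. Four upright through holes, 17 mm across, in one row at y=-60, -20, 20, 60 mm, x=0. The scriber and two punches stand in the first three in any order; the one at y=60 starts empty.
- scriber: Loose spring scriber, 161 mm long, 0.12 kg, tallest in the block. Origin: underside of its brass collar (24 mm across, 4 thick), which rests on the wood; z towards the handle. Round black handle 18 mm across, z=4 to 100 mm: grip from above near z=50. Below: steel shank 10 mm across to z=-33, tapering to 5 at z=-45, then the sprung point, 4 mm across, ball end, to z=-61.
- scriber_tip (a point): Very end of the scriber's point (moves with the point).
- point (a joint): How far the scriber's point is pushed back into the shank, m: 0 free, 0.008 at its stop. Soft spring, 0.8 N as it begins to move, 4 N at 8 mm; about 4 mm is right. Past the stop it is rigid.
- line_start (a point): Left end of the line to be scribed, on the top face of the blank when home: jig x=-19.5, y=26.9, z=25 mm; about 5 mm inside the blank's left edge.
- line_apex (a point): Apex of the line: jig x=12.1, y=0, z=25 mm. The line runs straight from start to apex (41.5 mm) and straight to the end, 2.5 mm clear of the template's edge, so that the 4 mm point just runs along it.
- line_end (a point): Right end of the line: jig x=-19.5, y=-26.9, z=25 mm; about 5 mm inside the blank's right edge.
- guide_left: Left limb of the template, a steel plate 6 mm thick over the slot (top at z=32.5, screw heads 5 higher), 100 wide, its front edge cut out as a deep V from jig (x=-24, y=34) to the apex (16, 0) to (-24, -34). Frame: origin under line_start at table level, x along the line to the apex, y across it into the template (edge at y=2.5 mm).
- guide_right: Right limb of the template. Frame: origin under line_apex at table level, x along the line to line_end, y across it into the template (edge at y=2.5 mm).
- punch_a: Loose steel punch, 122 mm long, 12 mm across, upright in the tool block (its foot on the table, about 52 mm showing above the wood). Origin at its foot. Leave it.
- punch_b: Loose steel punch like punch_a. Leave it.
- stake: Square steel stake on a round foot (90 mm across, 73 high), loose. Leave it.
- hammer: Hammer 230 mm long lying flat, loose. Leave it.
- pencil: Pencil 175 mm long lying flat, loose. Leave it.
- marker: Grey marker pen 130 mm long lying flat, loose. Leave it.
Mind the look-alikes: they are no part of the job. What is shaped like the scriber but blue or red is not meant.

How it is judged:
On the way, in this order (a step that is already met when the one before it is completed fails the run):
1. the blank lies in the slot, within 3 mm of the end stop, let go (x of blank in the frame of jig between -0.033 and -0.027 m and y of blank in the frame of jig between -0.003 and 0.003 m and z of blank in the frame of jig between 0.018 and 0.0225 m and angle between the x axis of blank and the x axis of jig, either way round below 0.05 rad and contact force between the fingers and blank below 0.1 N), for 0.3 s.
2. the point touches the blank at the left end of the line (contact force between scriber and blank above 0.3 N and x of scriber_tip in the frame of guide_left between -0.006 and 0.007 m and y of scriber_tip in the frame of guide_left between -0.005 and 0.006 m).
3. the point runs on the blank half way up the left limb (contact force between scriber and blank above 0.3 N and x of scriber_tip in the frame of guide_left between 0.016 and 0.028 m and y of scriber_tip in the frame of guide_left between -0.005 and 0.006 m).
4. the point runs on the blank through the apex (contact force between scriber and blank above 0.3 N and horizontal distance between scriber_tip and line_apex below 0.0065 m).
5. the point runs on the blank half way down the right limb (contact force between scriber and blank above 0.3 N and x of scriber_tip in the frame of guide_right between 0.016 and 0.028 m and y of scriber_tip in the frame of guide_right between -0.005 and 0.006 m).
6. the point runs on the blank to the right end of the line (contact force between scriber and blank above 0.3 N and x of scriber_tip in the frame of guide_right between 0.0355 and 0.0475 m and y of scriber_tip in the frame of guide_right between -0.005 and 0.006 m).
At the end, for the whole second after the job is handed in: The blank lies in the jig's slot with its end within 3 mm of the stop, sideways within 3 mm and straight within 0.05 rad; the scriber stands in one of the block's holes, collar down on the wood (within 4 mm), upright within 0.12 rad; both at rest and let go (x of blank in the frame of jig between -0.033 and -0.027 m and y of blank in the frame of jig between -0.003 and 0.003 m and z of blank in the frame of jig between 0.018 and 0.0225 m and angle between the x axis of blank and the x axis of jig, either way round below 0.05 rad and z of scriber in the frame of block between 0.066 and 0.075 m and x of scriber in the frame of block between -0.01 and 0.01 m and y of scriber in the frame of block between -0.07 and 0.07 m and angle between scriber's own z axis and vertical below 0.12 rad and linear speed of each of scriber, blank below 0.02 m/s); the robot touches nothing.
It fails at once if the point is drawn on the copper faster than 8 cm/s (setting down and lifting off do not count) (contact force between scriber and blank above 0.3 N and linear speed of scriber above 0.08 m/s and velocity of joint point between -0.02 and 0.02 m/s).
It fails at once if the scriber is pressed on the blank with more than 12 N (sprung point hard on its stop) (contact force between scriber and blank above 12 N).
It fails at once if the scriber touches the blank more than about 10 mm off the line (contact force between scriber and blank above 0.3 N and not ((y of scriber_tip in the frame of guide_left between -0.01 and 0.008 m and x of scriber_tip in the frame of guide_left between -0.01 and 0.0515 m) or (y of scriber_tip in the frame of guide_right between -0.01 and 0.008 m and x of scriber_tip in the frame of guide_right between -0.01 and 0.0515 m))).
It fails at once if a bystander (stake, hammer, pencil, marker or a punch) is shifted by more than 3 cm (distance of any of stake, hammer, pencil, marker, punch_a, punch_b from where it was at the start of the episode above 0.03 m).
It also fails if it takes over 72 s, if anything falls off the work surface, if the arm or the gripper's body presses on something with over 40 N, if the wrist force passes 120 N, or if a joint passes its speed limit or range.

## Working session

There is one attempt and no reset: what is moved stays moved. The work goes in short steps, Python scripts to look and compute and a shell command to move; the robot and the scene stay as the last step left them, time stands still between calls to the robot, and variables do not carry over. Pictures are saved under pics/ and viewed, at most 11 in all, crops included, and the job is handed in when it is done.

```bash
mkdir -p pics; cat > h.py <<'E'
import numpy as np,cv2
from workcell import manip,imaging,job_done
from scipy.spatial.transform import Rotation as R
def pts(im,T=None):
    z=im["range_z"];K=im["K"];v,u=np.mgrid[:z.shape[0],:z.shape[1]]
    p=np.stack([(u-K[0,2])/K[0,0]*z,(v-K[1,2])/K[1,1]*z,z],-1)
    T=im["world_from_camera"] if T is None else T
    return p@T[:3,:3].T+T[:3,3]
def wristT(im,o):
    T=np.eye(4);T[:3,:3]=R.from_quat(o["tool_rot"]).as_matrix();T[:3,3]=o["tcp_pos"];return T@im["hand_eye"]
E
python3 - <<'E'
from h import *
o=manip.get_obs();print({k:np.round(v,3) for k,v in o.items()})
for n in("top","side"):
    im=imaging.get_image(n);cv2.imwrite(f"pics/{n}0.png",cv2.resize(im["frame"],(768,576)))
    print(n,im["K"].round(1).tolist(),im["world_from_camera"].round(3).tolist())
    np.savez(f"{n}0.npz",**im)
E
```

```text
{'clock': np.float64(0.0), 'joint_positions': array([-1.39 ,  0.577,  0.025,  1.438, -0.015,  1.129, -0.057]), 'qvel': array([-0.   ,  0.001, -0.   ,  0.002,  0.001,  0.001, -0.   ]), 'joint_efforts': array([-1.0000e-03, -7.6574e+01,  2.2500e+00, -2.8597e+01,  1.5000e-02,
        1.2000e-02, -0.0000e+00]), 'tcp_pos': array([0.177, 0.651, 0.23 ]), 'tool_rot': array([ 0.132,  0.991, -0.001, -0.   ]), 'force': array([-0.209,  0.089, -0.449]), 'moment': array([ 0.03 , -0.045,  0.075]), 'grasp_force': np.float64(0.0), 'width': np.float64(0.086)}
top [[399.9, 0.0, 259.6], [0.0, 399.9, 191.8], [0.0, 0.0, 1.0]] [[-0.018, -0.999, 0.045, 0.463], [-1.0, 0.019, 0.011, -0.038], [-0.012, -0.045, -0.999, 1.319], [0.0, 0.0, 0.0, 1.0]]
side [[477.7, 0.0, 249.7], [0.0, 477.7, 184.4], [0.0, 0.0, 1.0]] [[0.73, -0.37, 0.575, -0.149], [-0.683, -0.387, 0.619, -0.745], [-0.006, -0.845, -0.535, 0.703], [0.0, 0.0, 0.0, 1.0]]
```

View pics/top0.png

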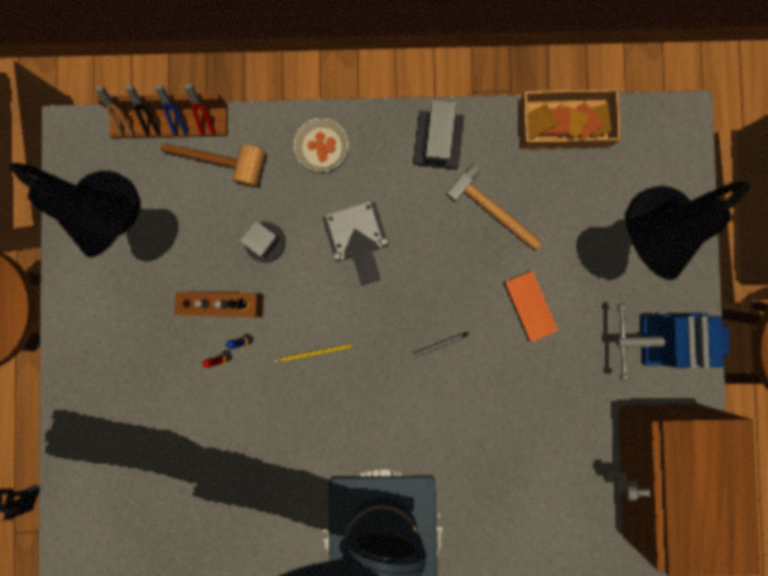

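View pics/side0.png

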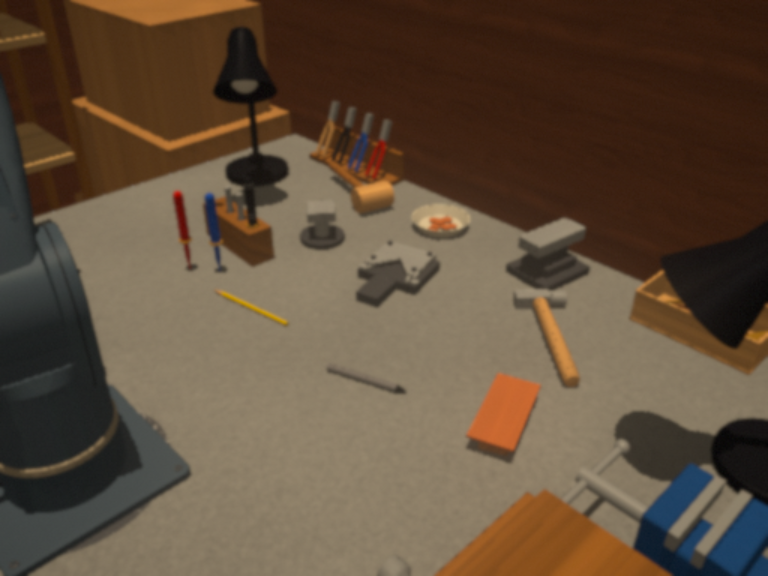

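The top view shows the orange blank at (530,305), the grey jig at (357,240) with its tongue towards (370,278), and the block at (218,304). In the block, the black-handled tall tool is at about (238,303), the two grey punches are at (202,303) and (218,303), and the empty hole is at (187,303). The free-standing blue (237,342) and red (215,360) tools are look-alikes.

```bash
cat >> h.py <<'E'
def rays(im,uv,h,T=None):
    T=im["world_from_camera"] if T is None else T
    uv=np.asarray(uv,float).reshape(-1,2)
    d=np.c_[uv,np.ones(len(uv))]@np.linalg.inv(im["K"]).T@T[:3,:3].T
    return T[:3,3]+d*((h-T[2,3])/d[:,2])[:,None]
def rect(im,mask,h,T=None):
    n,l,s,c=cv2.connectedComponentsWithStats(mask.astype(np.uint8));i=1+np.argmax(s[1:,4])
    v,u=np.nonzero(l==i);P=rays(im,np.c_[u,v],h,T)[:,:2]
    (c,wh,a)=cv2.minAreaRect((P*1000).astype(np.float32));return len(u),np.round(c,1),np.round(wh,1),round(a,2),c and l==i
E
python3 - <<'E'
from h import *
im=dict(np.load("top0.npz"));f=im["frame"];hsv=cv2.cvtColor(f,cv2.COLOR_BGR2HSV);P=pts(im)
box=lambda x0,y0,x1,y1:(np.pad(np.ones((int((y1-y0)/1.5),int((x1-x0)/1.5)),bool),((int(y0/1.5),384-int(y0/1.5)-int((y1-y0)/1.5)),(int(x0/1.5),512-int(x0/1.5)-int((x1-x0)/1.5)))))
H,S,V=hsv[...,0],hsv[...,1],hsv[...,2]
m=box(490,255,570,355)&(H<15)&(S>150)
r=rect(im,m,.027);print("blank",r[:4]);print("z",np.median(P[r[4]],0))
m=box(165,280,275,325)&(H<20)&(S>110)
r=rect(im,m,.07);print("block",r[:4]);print("z",np.median(P[r[4]],0))
b=box(310,185,400,295)
z=P[...,2]
for lo,hi in((.012,.026),(.026,.05)):
    r=rect(im,b&(z>lo)&(z<hi),(.02 if lo<.02 else .034));print("jig",r[:4])
b=box(165,280,275,325)
for lo,hi in((.085,.13),(.14,.2)):
    q=P[b&(z>lo)&(z<hi)];print(len(q),q.mean(0) if len(q) else 0)
    n,l=cv2.connectedComponents((b&(z>lo)&(z<hi)).astype(np.uint8))
    for i in range(1,n): print(i,(l==i).sum(),np.median(P[l==i],0).round(3))
crop=np.hstack([cv2.resize(f[120:200,205:285],(560,560),interpolation=cv2.INTER_CUBIC)])
cv2.imwrite("pics/jigcrop.png",crop)
E
```

```text
blank (885, array([ 476.5, -326.2]), array([139.9,  65.3]), 21.54)
z [ 0.47615849 -0.32604875  0.02683834]
block (863, array([492.9, 335.1]), array([183.5,  51.5]), 87.59)
z [0.4925972  0.33845618 0.07001046]
jig (719, array([615.7,  40.8]), array([166.3, 119.8]), 15.99)
jig (682, array([647.8,  49. ]), array([100.5, 102.8]), 16.31)
80 [0.49257014 0.31955397 0.1124658 ]
1 28 [0.494 0.358 0.118]
2 28 [0.493 0.319 0.122]
3 24 [0.49  0.274 0.108]
41 [0.49091252 0.27833386 0.1628134 ]
1 41 [0.491 0.278 0.167]
```

View pics/jigcrop.png

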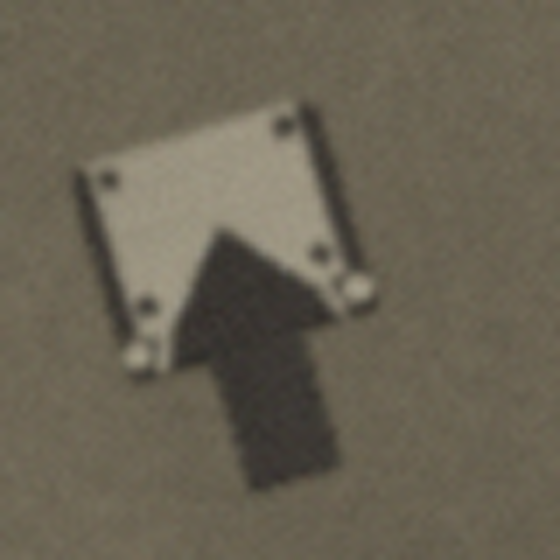

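```bash
cat >> h.py <<'E'
def to(pos,yang,tcp=None,rot=None):
    "tool-axis shift and rotvec to a tool-down pose with tool y at world angle yang (deg)"
    o=manip.get_obs();p=o["tcp_pos"] if tcp is None else tcp;q=R.from_quat(o["tool_rot"])
    a=np.radians(yang);y=np.array([np.cos(a),np.sin(a),0]);z=np.array([0,0,-1.]);x=np.cross(y,z)
    D=q.inv()*R.from_matrix(np.c_[x,y,z])
    print("shift",np.round(q.inv().apply(np.array(pos)-p),4),"rot",np.round(D.as_rotvec(),3))
E
python3 - <<'E'
from h import *
to([.56,.03,.30],-68.5)
im=imaging.get_image("wrist");print(im["hand_eye"].round(3).tolist(),im["K"].round(0).tolist())
E
```

```text
shift [-0.5326 -0.4992 -0.0687] rot [-1.000e-03  2.000e-03  2.502e+00]
[[-0.001, -0.947, -0.321, 0.082], [1.0, -0.001, -0.0, -0.0], [-0.0, -0.321, 0.947, -0.143], [0.0, 0.0, 0.0, 1.0]] [[292.0, 0.0, 257.0], [0.0, 292.0, 192.0], [0.0, 0.0, 1.0]]
```

```bash
python3 -m crank '[[-0.53,-0.5,-0.07,0,0,2.5,0],[-0.53,-0.5,-0.07,0,0,2.5,0],[-0.53,-0.5,-0.07,0,0,2.5,0],[-0.53,-0.5,-0.07,0,0,2.5,0],[-0.53,-0.5,-0.07,0,0,2.5,0],[-0.53,-0.5,-0.07,0,0,2.5,0],[-0.53,-0.5,-0.07,0,0,2.5,0],[-0.53,-0.5,-0.07,0,0,2.5,0],[-0.53,-0.5,-0.07,0,0,2.5,0],[-0.53,-0.5,-0.07,0,0,2.5,0],[-0.53,-0.5,-0.07,0,0,2.5,0],[-0.53,-0.5,-0.07,0,0,2.5,0],[-0.53,-0.5,-0.07,0,0,2.5,0],[-0.53,-0.5,-0.07,0,0,2.5,0],[-0.53,-0.5,-0.07,0,0,2.5,0],[-0.53,-0.5,-0.07,0,0,2.5,0]]'
python3 - <<'E'
from h import *
o=manip.get_obs();im=imaging.get_image("wrist");T=wristT(im,o);print(o["tcp_pos"],np.abs(o["qvel"]).max())
np.savez("w1.npz",T=T,**im);cv2.imwrite("pics/w1.png",cv2.resize(im["frame"],(768,576)))
E
```

```text
clock: 2.15
tcp_pos: [0.5572, 0.0304, 0.3012]
tool_rot: [0.982, 0.188, -0.0, -0.0]
force: [-0.1, 0.6, 0.8]
width: 0.0855
grasp_force: 0.0
[0.55720799 0.03040857 0.30123041] 0.004481613929708904
```

View pics/w1.png

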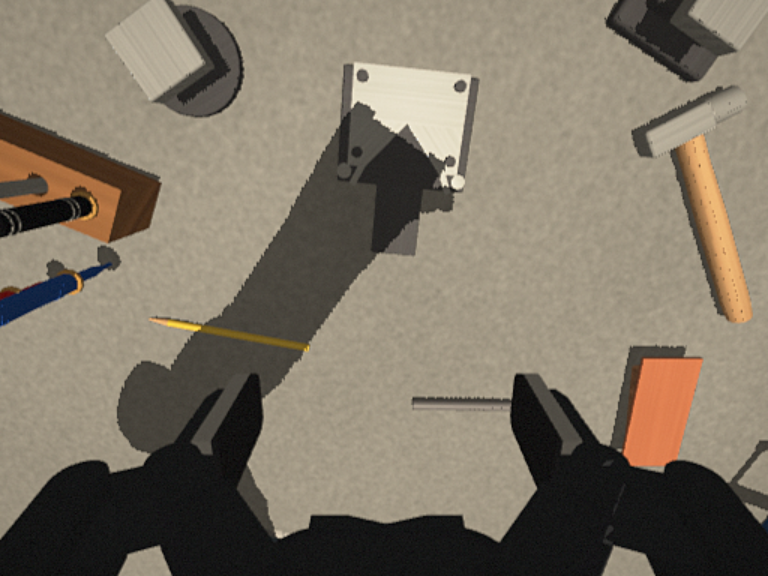

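The wrist view shows the jig with template screws at (362,75), (460,86), (357,152) and (450,160), the V apex at (406,125) and the tongue end at (395,252). The black scriber with its brass collar stands at (85,205) in the block's near hole, and the blue and red look-alikes at about (40,295) are outside the block.

```bash
python3 - <<'E'
from h import *
im=dict(np.load("w1.npz"));T=im["T"];P=pts(im,T);z=P[...,2]
b=np.zeros(z.shape,bool);b[30:180,215:330]=1
print("table",np.median(z[150:180,180:200]))
for nm,lo,hi,h in(("full",.01,.05,None),("tongue",.012,.024,None),("tmpl",.029,.0355,None)):
    m=b&(z>lo)&(z<hi);n,l,s,c=cv2.connectedComponentsWithStats(m.astype(np.uint8));m=l==1+np.argmax(s[1:,4])
    q=P[m];print(nm,len(q),np.median(q[:,2]).round(4),cv2.minAreaRect((q[:,:2]*1000).astype(np.float32)))
    if nm=="tongue":
        a=np.radians(16);X=q[:,:2]@[np.cos(a),np.sin(a)];Y=q[:,:2]@[-np.sin(a),np.cos(a)]
        sel=X<X.min()+.055
        c=cv2.minAreaRect((q[sel,:2]*1000).astype(np.float32));print("tongue part",c)
        xs=np.linspace(X.min()+.005,X.min()+.055,11)
        L=[(x,Y[abs(X-x)<.004].min(),Y[abs(X-x)<.004].max()) for x in xs];L=np.array(L)
        print("edges slopes deg",np.degrees(np.arctan(np.polyfit(L[:,0],L[:,1],1)[0])),np.degrees(np.arctan(np.polyfit(L[:,0],L[:,2],1)[0])),"xmin",X.min(),"ymid",L[:,1:].mean(),"w",(L[:,2]-L[:,1]).mean())
# template V edges
m=b&(z>.029)&(z<.0355);a=np.radians(16);q=P[m][:,:2];X=q@[np.cos(a),np.sin(a)];Y=q@[-np.sin(a),np.cos(a)]
ys=np.arange(Y.min()+.005,Y.max()-.004,.003)
E0=np.array([(y,X[abs(Y-y)<.0015].min(),X[abs(Y-y)<.0015].max()) for y in ys]);print((E0*1000).round(1).tolist(),Y.min(),Y.max())
# blank
f=cv2.cvtColor(im["frame"],cv2.COLOR_BGR2HSV);m=(f[...,0]<12)&(f[...,1]>140)&(z>.02)&(z<.035);m[:,:400]=0
q=P[m];print("blank",np.median(q[:,2]),cv2.minAreaRect((q[:,:2]*1000).astype(np.float32)))
E
```

```text
table 1.264403247713819e-05
full 8258 0.0313 ((616.8963012695312, 38.57611083984375), (166.22894287109375, 120.25323486328125), 16.00858497619629)
tongue 2712 0.02 ((594.7061157226562, 29.67211151123047), (121.75431060791016, 78.03469848632812), 31.637351989746094)
tongue part ((563.4805908203125, 23.10898208618164), (54.99846267700195, 44.07245635986328), 16.066171646118164)
edges slopes deg 0.4522240701674077 0.13721469425141072 xmin 0.5205165355458367 ymid -0.13302252838346926 w 0.04338909731381353
tmpl 4192 0.0325 ((656.3839721679688, 49.93353271484375), (84.0016098022461, 100.28611755371094), 16.011648178100586)
[[-178.1, 602.7, 686.4], [-175.1, 603.8, 685.8], [-172.1, 603.5, 686.7], [-169.1, 603.1, 686.6], [-166.1, 604.2, 686.3], [-163.1, 606.7, 686.0], [-160.1, 610.4, 686.6], [-157.1, 613.9, 686.4], [-154.1, 617.6, 686.3], [-151.1, 621.1, 686.0], [-148.1, 624.7, 686.5], [-145.1, 628.2, 686.5], [-142.1, 631.7, 686.3], [-139.1, 634.0, 685.8], [-136.1, 637.6, 686.4], [-133.1, 641.0, 686.7], [-130.1, 639.2, 685.9], [-127.1, 635.1, 685.9], [-124.1, 632.3, 686.5], [-121.1, 628.2, 686.3], [-118.1, 625.4, 686.0], [-115.1, 621.2, 685.8], [-112.1, 618.4, 686.7], [-109.1, 614.2, 686.5], [-106.1, 611.4, 686.3], [-103.1, 605.8, 685.7], [-100.1, 602.8, 686.5], [-97.1, 602.7, 686.6], [-94.1, 603.6, 685.8], [-91.1, 603.3, 685.9], [-88.1, 603.0, 686.5]] -0.1830762554557017 -0.0827794711378006
blank 0.026914123312661353 ((477.844970703125, -328.43463134765625), (140.52537536621094, 65.89495849609375), 21.574399948120117)
```

```bash
python3 - <<'E'
from h import *
to([.4427,-.3425,.08],-68.43);to([.4427,-.3425,.008],-68.43)
E
```

```text
shift [-0.2442  0.3042  0.2213] rot [-0.     0.     0.002]
shift [-0.2442  0.3042  0.2933] rot [-0.     0.     0.002]
```

```bash
python3 -m crank '[[-0.244,0.304,0.1,0,0,0.002,0],[-0.244,0.304,0.1,0,0,0.002,0],[-0.244,0.304,0.1,0,0,0.002,0],[-0.244,0.304,0.1,0,0,0.002,0],[-0.244,0.304,0.1,0,0,0.002,0],[-0.244,0.304,0.1,0,0,0.002,0],[-0.244,0.304,0.1,0,0,0.002,0],[-0.244,0.304,0.221,0,0,0.002,0],[-0.244,0.304,0.221,0,0,0.002,0],[-0.244,0.304,0.221,0,0,0.002,0],[-0.244,0.304,0.221,0,0,0.002,0]]'
python3 - <<'E'
from h import *
o=manip.get_obs();im=imaging.get_image("wrist");T=wristT(im,o);P=pts(im,T);z=P[...,2]
f=cv2.cvtColor(im["frame"],cv2.COLOR_BGR2HSV);m=(f[...,0]<12)&(f[...,1]>140)&(z>.02)&(z<.035)
q=P[m];print("blank",np.median(q[:,2]),cv2.minAreaRect((q[:,:2]*1000).astype(np.float32)),m.sum())
cv2.imwrite("pics/w2.png",im["frame"])
E
```

```text
clock: 3.58
tcp_pos: [0.4429, -0.3432, 0.0822]
tool_rot: [0.982, 0.186, 0.001, 0.001]
force: [-0.2, 0.9, 0.5]
width: 0.0853
grasp_force: 0.0
blank 0.02716664707143142 ((477.68572998046875, -329.65185546875), (138.3678436279297, 63.868629455566406), 21.46845054626465) 14832
```

View pics/w2.png

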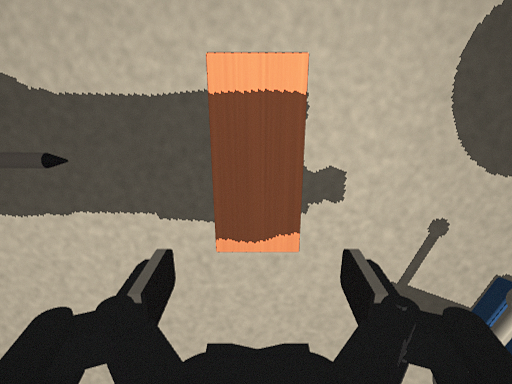

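The blank fills columns 207–308, centred between the fingertips (172 and 342), and the marker tip at (65,160) is well clear. I'll go down and grip.

```bash
python3 -m crank '[[0,0.001,0.05,0,0,0,0],[0,0.001,0.074,0,0,0,0],[0,0.001,0.074,0,0,0,0],[0,0.001,0.074,0,0,0,0],[0,0.001,0.074,0,0,0,1],[0,0.001,0.074,0,0,0,1],[0,0.001,0.074,0,0,0,1],[0,0.001,0.074,0,0,0,1],[0,0.001,0.074,0,0,0,1],[0,0.001,0.074,0,0,0,1]]' 90
```

```text
clock: 4.88
tcp_pos: [0.4435, -0.3436, 0.0084]
tool_rot: [0.982, 0.186, 0.001, 0.001]
force: [-2.0, 2.8, 17.6]
width: 0.0612
grasp_force: 93.2
```

```bash
python3 - <<'E'
from h import *
to([.5065,.0068,.10],-74)
E
```

```text
shift [ 0.1872 -0.3028 -0.0917] rot [ 0.001 -0.002  0.096]
```

```bash
python3 -m crank '[[0,0,-0.03,0,0,0,1],[0,0,-0.06,0,0,0,1],[0,0,-0.092,0,0,0,1],[0.03,-0.05,-0.092,0.001,-0.002,0.096,1],[0.06,-0.1,-0.092,0.001,-0.002,0.096,1],[0.09,-0.15,-0.092,0.001,-0.002,0.096,1],[0.12,-0.2,-0.092,0.001,-0.002,0.096,1],[0.15,-0.25,-0.092,0.001,-0.002,0.096,1],[0.18,-0.29,-0.092,0.001,-0.002,0.096,1],[0.187,-0.303,-0.092,0.001,-0.002,0.096,1],[0.187,-0.303,-0.092,0.001,-0.002,0.096,1],[0.187,-0.303,-0.092,0.001,-0.002,0.096,1]]'
cat > look.py <<'E'
from h import *
import sys
o=manip.get_obs();im=imaging.get_image("wrist");T=wristT(im,o);P=pts(im,T);z=P[...,2]
np.savez(sys.argv[1]+".npz",T=T,**im);cv2.imwrite(f"pics/{sys.argv[1]}.png",im["frame"])
f=cv2.cvtColor(im["frame"],cv2.COLOR_BGR2HSV);n,l,s,c=cv2.connectedComponentsWithStats(((f[...,0]<12)&(f[...,1]>140)&(z>.015)).astype(np.uint8))
m=cv2.erode((l==1+np.argmax(s[1:,4])).astype(np.uint8),None,iterations=1)>0
q=P[m];A=np.c_[q[:,:2],np.ones(len(q))];k=np.linalg.lstsq(A,q[:,2],rcond=None)[0]
(c,wh,a)=cv2.minAreaRect((q[:,:2]*1000).astype(np.float32));J=np.array([.6391,.0449]);t=np.radians(16.0)
print("blank c",np.round(c,1),np.round(wh,1),a,"z",np.median(q[:,2]).round(4),"slopes(jig x,y)",k[:2]@[np.cos(t),np.sin(t)],k[:2]@[-np.sin(t),np.cos(t)],"tcp",o["tcp_pos"].round(4))
X=(q[:,:2]-J)@[np.cos(t),np.sin(t)];Y=(q[:,:2]-J)@[-np.sin(t),np.cos(t)];print("blank jig x",X.min(),X.max())
x=np.linspace(X.min()+.01,X.max()-.005,12);E=np.array([(a,Y[abs(X-a)<.004].min(),Y[abs(X-a)<.004].max()) for a in x]);print((E*1000).round(1).tolist())
m=(z>.031)&(z<.034)&(np.hypot(P[...,0]-.656,P[...,1]-.05)<.08)
if m.sum()>500: print("tmpl",m.sum(),cv2.minAreaRect((P[m][:,:2]*1000).astype(np.float32)))
E
python3 look.py w3
```

```text
clock: 6.38
tcp_pos: [0.5054, 0.0056, 0.0986]
tool_rot: [0.99, 0.138, -0.001, 0.0]
force: [1.2, -0.3, -4.0]
width: 0.0608
grasp_force: 98.9
blank c [535.  14.] [126.4  62.7] 16.10062026977539 z 0.1165 slopes(jig x,y) 0.002425641058019185 -0.011799608418575726 tcp [0.5054 0.0056 0.0986]
blank jig x -0.17183304603763444 -0.0454016187811629
[[-161.8, -24.6, 30.0], [-151.7, -30.9, 29.9], [-141.6, -31.1, 28.8], [-131.4, -31.1, 28.9], [-121.3, -32.1, 30.1], [-111.2, -32.0, 30.2], [-101.1, -31.9, 30.4], [-90.9, -32.2, 30.3], [-80.8, -26.1, 30.3], [-70.7, -18.2, 30.4], [-60.5, -9.1, 30.4], [-50.4, -5.3, 19.2]]
tmpl 1983 ((630.158447265625, 42.30974578857422), (15.363090515136719, 100.19294738769531), 16.14741325378418)
```

View pics/w3.png

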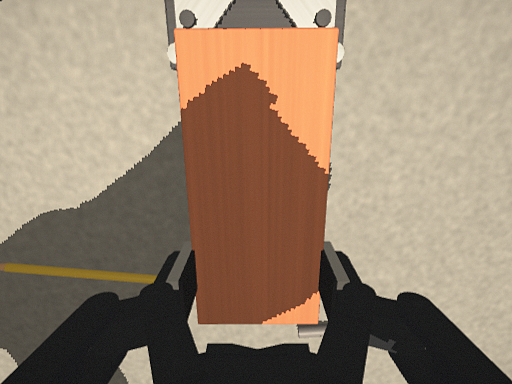

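The gripped blank lies level (columns 177–338, front edge at row 28), straight along the jig axis and about 0.9 mm off to the right. I'll lower it onto the tongue in front of the mouth.

```bash
python3 -m crank '[[0,-0.001,0.04,0,0,0,1],[0,-0.001,0.075,0,0,0,1],[0,-0.001,0.085,0,0,0,1],[0,-0.001,0.0895,0,0,0,1],[0,-0.001,0.0905,0,0,0,1],[0,-0.001,0.0905,0,0,0,1],[0,-0.001,0.0905,0,0,0,1]]'; python3 look.py w4
```

```text
clock: 7.3
tcp_pos: [0.5057, 0.0084, 0.0084]
tool_rot: [0.99, 0.139, -0.001, -0.0]
force: [-0.0, 0.7, -4.2]
width: 0.0609
grasp_force: 99.4
blank c [534.7  16.7] [124.9  62.8] 16.605850219726562 z 0.0265 slopes(jig x,y) 0.009022394304949497 -0.007871630109784047 tcp [0.5057 0.0084 0.0084]
blank jig x -0.1706321394811346 -0.04559105854363558
[[-160.6, -23.2, 32.5], [-150.6, -28.1, 32.5], [-140.6, -28.7, 31.5], [-130.6, -29.4, 31.7], [-120.6, -29.6, 32.8], [-110.6, -29.8, 33.0], [-100.6, -29.6, 33.2], [-90.6, -29.5, 33.1], [-80.6, -24.0, 33.0], [-70.6, -17.4, 33.2], [-60.6, -12.6, 33.0], [-50.6, -9.9, 17.9]]
```

```bash
python3 -m crank '[[0,0.0017,0.001,0,0,0,1],[0,0.0017,0.001,0,0,0,1],[0.005,0.0017,0.001,0,0,0,1],[0.01,0.0017,0.001,0,0,0,1],[0.015,0.0017,0.001,0,0,0,1],[0.02,0.0017,0.001,0,0,0,1],[0.02,0.0017,0.001,0,0,0,1]]'; python3 look.py w5
```

```text
clock: 8.22
tcp_pos: [0.5258, 0.0123, 0.0067]
tool_rot: [0.99, 0.139, -0.001, -0.0]
force: [-0.1, 0.1, -2.3]
width: 0.061
grasp_force: 99.5
blank c [554.9  20.7] [124.5  62.7] 16.484512329101562 z 0.0253 slopes(jig x,y) 0.027705178195324406 -0.010066613384285954 tcp [0.5258 0.0123 0.0067]
blank jig x -0.1500553323529092 -0.02530317937743654
[[-140.1, -24.4, 30.7], [-130.1, -30.6, 30.6], [-120.1, -30.4, 29.7], [-110.1, -30.9, 30.8], [-100.1, -31.3, 30.9], [-90.2, -31.3, 31.2], [-80.2, -31.3, 31.2], [-70.2, -30.9, 31.3], [-60.2, -25.4, 31.3], [-50.3, -18.4, 31.4], [-40.3, -14.0, 31.3], [-30.3, -9.4, 15.7]]
tmpl 7118 ((625.2466430664062, 40.9720573425293), (20.491361618041992, 100.83476257324219), 15.94421672821045)
```

```bash
cat > prof.py <<'E'
from h import *
import sys
im=dict(np.load(sys.argv[1]+".npz"));P=pts(im,im["T"]);t=np.radians(16.0);J=np.array([.6391,.0449])
X=(P[...,:2]-J)@[np.cos(t),np.sin(t)];Y=(P[...,:2]-J)@[-np.sin(t),np.cos(t)]
f=cv2.cvtColor(im["frame"],cv2.COLOR_BGR2HSV)
for x in np.arange(-.17,.02,.01):
    m=(abs(X-x)<.003)&(abs(Y)<.02)&(P[...,2]>.01)
    if m.sum()>5: print(round(x*1000),m.sum(),(1000*np.median(P[m][:,2])).round(2),f[m].mean(0).round())
E
python3 prof.py w5; python3 prof.py w4 | head -20
```

```text
-150 359 25.35 [ 11. 154. 190.]
-140 726 25.35 [ 10. 155. 134.]
-130 800 25.38 [ 10. 155. 133.]
-120 833 25.38 [ 10. 155. 134.]
-110 2244 80.92 [49. 76. 76.]
-100 2966 90.91 [55. 64. 64.]
-90 1016 25.33 [ 10. 154. 135.]
-80 1092 25.31 [ 10. 155. 135.]
-70 1172 25.29 [ 10. 155. 135.]
-60 1269 25.3 [ 10. 154. 136.]
-50 1361 25.28 [ 10. 153. 145.]
-40 1461 25.25 [ 10. 152. 156.]
-30 1602 25.17 [ 12. 145. 208.]
-20 1756 25.21 [ 14. 138. 254.]
-10 1581 21.03 [ 16.  73. 163.]
0 493 20.15 [ 16.  30. 106.]
-170 431 27.48 [ 11. 149. 196.]
-160 748 27.4 [ 10. 155. 137.]
-150 793 27.27 [ 10. 155. 132.]
-140 843 27.06 [ 10. 155. 133.]
-130 3135 84.27 [57. 62. 63.]
-120 2995 92.43 [56. 64. 64.]
-110 1018 26.58 [ 10. 155. 134.]
-100 1087 26.38 [ 10. 155. 134.]
-90 1163 26.19 [ 10. 154. 135.]
-80 1256 26.06 [ 10. 155. 135.]
-70 1327 25.91 [ 10. 153. 149.]
-60 1445 25.72 [ 10. 151. 159.]
-50 1579 25.57 [ 12. 145. 212.]
-40 1695 25.36 [ 14. 139. 253.]
-30 1480 20.79 [ 16.  67. 153.]
-20 589 20.15 [ 16.  32. 112.]
```

It now lies flat on the bed (top at 25.3 mm) with its front 10 mm inside the slot and centred, so I'll slide on.

```bash
python3 -m crank '[[0.006,0,0,0,0,0,1],[0.012,0,0,0,0,0,1],[0.018,0,0,0,0,0,1],[0.024,0,0,0,0,0,1],[0.03,0,0,0,0,0,1],[0.035,0,0,0,0,0,1],[0.04,0,0,0,0,0,1],[0.045,0,0,0,0,0,1],[0.045,0,0,0,0,0,1]]'; python3 look.py w6;python3 prof.py w6
```

```text
clock: 9.4
tcp_pos: [0.5689, 0.0247, 0.0067]
tool_rot: [0.99, 0.139, -0.001, -0.0]
force: [1.4, 0.4, -1.8]
width: 0.0609
grasp_force: 99.5
blank c [595.4  32.2] [119.2  62.7] 16.454072952270508 z 0.0253 slopes(jig x,y) 0.03152272407000656 0.0005552637099709278 tcp [0.5689 0.0247 0.0067]
blank jig x -0.10530237113947262 0.014069212482308495
[[-95.3, -26.5, 30.8], [-85.8, -30.5, 30.7], [-76.3, -30.4, 29.6], [-66.8, -30.4, 29.8], [-57.3, -31.4, 31.0], [-47.9, -31.2, 31.0], [-38.4, -31.3, 31.2], [-28.9, -31.4, 31.2], [-19.4, -30.9, 31.2], [-9.9, -21.7, 23.8], [-0.4, -14.8, 15.7], [9.1, -7.1, 7.6]]
tmpl 37094 ((646.7398071289062, 47.236595153808594), (65.5948486328125, 101.03614807128906), 15.968868255615234)
-100 696 25.31 [ 10. 155. 150.]
-90 731 25.27 [ 10. 156. 123.]
-80 804 25.27 [ 10. 156. 124.]
-70 855 25.29 [ 10. 156. 124.]
-60 4939 86.45 [66. 50. 48.]
-50 1068 25.3 [ 16. 146. 117.]
-40 1060 25.27 [ 10. 155. 125.]
-30 1131 25.28 [ 10. 156. 125.]
-20 1237 25.22 [ 10. 156. 126.]
-10 1316 25.16 [ 10. 154. 129.]
0 1521 25.76 [ 14. 106. 150.]
10 2515 32.93 [ 22.  54. 153.]
```

```bash
python3 -m crank '[[0.0015,0,0,0,0,0,1],[0.003,0,0,0,0,0,1],[0.0045,0,0,0,0,0,1],[0.0055,0,0,0,0,0,1],[0.0065,0,0,0,0,0,1],[0.007,0,0,0,0,0,1],[0.007,0,0,0,0,0,1]]'; python3 look.py w7|sed -n 2p
```

```text
clock: 10.32
tcp_pos: [0.5741, 0.0262, 0.0066]
tool_rot: [0.99, 0.139, -0.002, -0.0]
force: [-5.4, -0.9, 0.5]
width: 0.061
grasp_force: 99.8
blank jig x -0.10048959041503498 0.01573728977732075
```

```bash
python3 -m crank '[[0.001,0,0,0,0,0,1],[0.002,0,0,0,0,0,1],[0.002,0,0,0,0,0,1]]'; python3 -m crank '[[-0.001,0,0,0,0,0,0],[-0.001,0,0,0,0,0,0],[-0.001,0,0,0,0,0,0],[-0.001,0,0,0,0,0,0],[-0.001,0,0,0,0,0,0]]'; python3 look.py w8
```

```text
clock: 10.75
tcp_pos: [0.5742, 0.0263, 0.0066]
tool_rot: [0.99, 0.139, -0.003, -0.001]
force: [-11.0, -2.7, 6.5]
width: 0.0609
grasp_force: 100.4
clock: 11.38
tcp_pos: [0.5761, 0.0267, 0.0067]
tool_rot: [0.99, 0.139, -0.001, -0.0]
force: [-0.9, -0.9, 0.5]
width: 0.0856
grasp_force: 0.0
blank c [599.4  33.5] [117.6  62.7] 16.095788955688477 z 0.0252 slopes(jig x,y) 0.03720608115631364 0.003045303069511344 tcp [0.5761 0.0267 0.0067]
blank jig x -0.10008460496851095 0.017539673420771285
[[-90.1, -26.7, 30.9], [-80.8, -30.6, 31.0], [-71.4, -31.0, 31.1], [-62.1, -30.9, 31.0], [-52.8, -31.3, 31.2], [-43.4, -31.2, 31.4], [-34.1, -31.2, 31.2], [-24.8, -31.3, 31.4], [-15.4, -27.6, 28.1], [-6.1, -19.7, 20.2], [3.2, -12.0, 12.6], [12.5, -3.9, 4.8]]
tmpl 41117 ((650.3804321289062, 48.27233123779297), (73.05039978027344, 101.07269287109375), 16.242366790771484)
```

The blank is home and released. Next I'll go up and over to the block.

```bash
python3 - <<'E'
from h import *
to([.576,.027,.26],-74);to([.49,.34,.30],-2.4)
E
```

```text
shift [-0.0004 -0.0005 -0.2533] rot [-0.001  0.002 -0.   ]
shift [ 0.003  -0.3251 -0.293 ] rot [-2.00e-03  1.00e-03 -1.25e+00]
```

```bash
python3 -m crank '[[0,0,-0.05,0,0,0,0],[0,0,-0.11,0,0,0,0],[0,0,-0.17,0,0,0,0],[0,0,-0.23,0,0,0,0],[0.003,-0.06,-0.26,-0.002,0.001,-0.18,0],[0.003,-0.12,-0.293,-0.002,0.001,-0.36,0],[0.003,-0.18,-0.293,-0.002,0.001,-0.54,0],[0.003,-0.24,-0.293,-0.002,0.001,-0.72,0],[0.003,-0.29,-0.293,-0.002,0.001,-0.9,0],[0.003,-0.325,-0.293,-0.002,0.001,-1.07,0],[0.003,-0.325,-0.293,-0.002,0.001,-1.25,0],[0.003,-0.325,-0.293,-0.002,0.001,-1.25,0],[0.003,-0.325,-0.293,-0.002,0.001,-1.25,0]]'
cat > look2.py <<'E'
from h import *
import sys
o=manip.get_obs();im=imaging.get_image("wrist");T=wristT(im,o);P=pts(im,T);z=P[...,2]
np.savez(sys.argv[1]+".npz",T=T,**im);cv2.imwrite(f"pics/{sys.argv[1]}.png",im["frame"])
near=np.hypot(P[...,0]-.49,P[...,1]-.33)<.15
m=near&(z>.0685)&(z<.0715);n,l,s,c=cv2.connectedComponentsWithStats(m.astype(np.uint8))
for i in range(1,n):
    if s[i,4]>300: print("blocktop",s[i,4],cv2.minAreaRect((P[l==i][:,:2]*1000).astype(np.float32)))
for nm,lo,hi in(("scr top",.1675,.173),("collar",.0725,.076),("punch",.118,.124),("handle mid",.1,.165)):
    m=near&(z>lo)&(z<hi);n,l,s,c=cv2.connectedComponentsWithStats(m.astype(np.uint8))
    for i in range(1,n):
        if s[i,4]>25: q=P[l==i];print(nm,s[i,4],np.round(cv2.minEnclosingCircle((q[:,:2]*1000).astype(np.float32))[0],1),np.median(q,0).round(4),c[i].round(0))
print(o["tcp_pos"].round(4))
E
python3 look2.py w9
```

```text
clock: 13.05
tcp_pos: [0.4903, 0.3391, 0.3]
tool_rot: [0.724, 0.69, -0.0, 0.0]
force: [-1.0, 0.6, 0.2]
width: 0.0851
grasp_force: 0.0
blocktop 3819 ((493.92816162109375, 339.4314270019531), (169.09315490722656, 50.079227447509766), 87.5225830078125)
scr top 107 [491.4 280. ] [0.4914 0.2808 0.169 ] [261. 236.]
collar 311 [616.2 259.8] [0.6134 0.2583 0.0732] [350. 213.]
collar 72 [491.3 280.3] [0.4916 0.286  0.0739] [260. 200.]
punch 123 [496.3 363.8] [0.4966 0.3639 0.1218] [262. 148.]
punch 33 [380.2 334.1] [0.3843 0.337  0.1209] [164. 177.]
punch 109 [493.2 320. ] [0.4929 0.3203 0.1219] [260. 186.]
punch 29 [414.4 288.9] [0.4178 0.2928 0.1211] [197. 211.]
punch 28 [491.7 283.7] [0.4918 0.2872 0.1216] [260. 212.]
handle mid 131 [496.3 363.8] [0.4962 0.3641 0.1218] [261. 148.]
handle mid 527 [377.9 332.2] [0.3822 0.3356 0.1477] [156. 183.]
handle mid 141 [493.2 320. ] [0.493  0.3217 0.1217] [260. 184.]
handle mid 491 [413.7 286.5] [0.4162 0.2909 0.1454] [193. 220.]
handle mid 360 [491.7 280.6] [0.4916 0.2872 0.1388] [261. 219.]
[0.4903 0.3391 0.3   ]
```

View pics/w9.png

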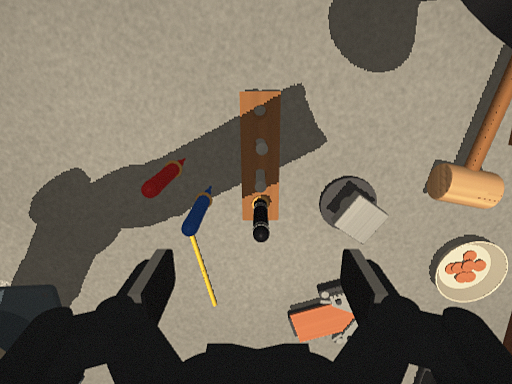

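The view shows the block with the black-handled tool and its brass collar at (261,210–235) in the end hole, punches at (260,180) and (262,148), and the empty hole at (260,110). The blue tool (197,215) and red tool (163,178) are outside the block. The candidates are black (261,220), blue (197,215) and red (163,178). Black fits because it is the only black-handled one and it is in the block. I'll check it in a crop.

```bash
python3 - <<'E'
from h import *
f=cv2.imread("pics/w9.png");cv2.imwrite("pics/scr.png",cv2.resize(f[90:250,140:300],(640,640),interpolation=cv2.INTER_CUBIC))
to([.4914,.2799,.20],-2.5);to([.4914,.2799,.103],-2.5)
E
```

```text
shift [-0.0591  0.0038  0.1   ] rot [-0.     0.    -0.003]
shift [-0.0591  0.0038  0.197 ] rot [-0.     0.    -0.003]
```

View pics/scr.png

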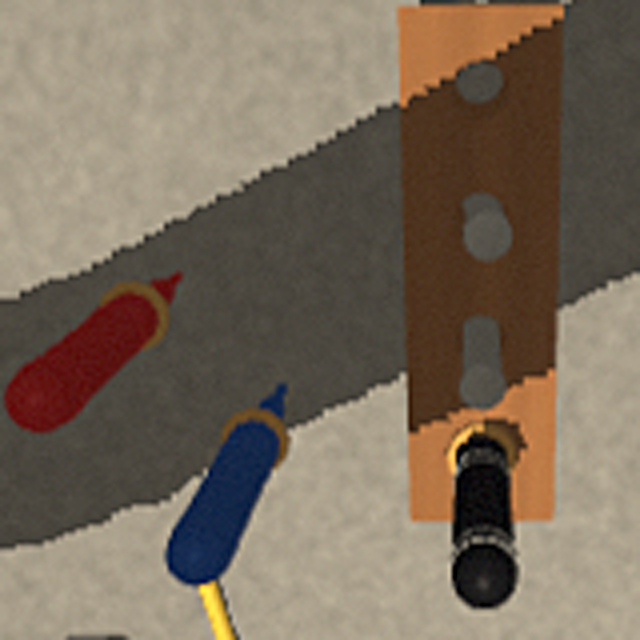

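The crop confirms it: a black handle with a brass collar on the wood at crop (485,450–580), two grey punches above it, and the empty hole at the top end (478,80). I'll grasp it.

```bash
python3 -m crank '[[-0.059,0.004,0.03,0,0,-0.003,0],[-0.059,0.004,0.08,0,0,-0.003,0],[-0.059,0.004,0.12,0,0,-0.003,0],[-0.059,0.004,0.16,0,0,-0.003,0],[-0.059,0.004,0.185,0,0,-0.003,0],[-0.059,0.004,0.197,0,0,-0.003,0],[-0.059,0.004,0.197,0,0,-0.003,0],[-0.059,0.004,0.197,0,0,-0.003,1],[-0.059,0.004,0.197,0,0,-0.003,1],[-0.059,0.004,0.197,0,0,-0.003,1],[-0.059,0.004,0.197,0,0,-0.003,1],[-0.059,0.004,0.197,0,0,-0.003,1],[-0.059,0.004,0.197,0,0,-0.003,1],[-0.059,0.004,0.197,0,0,-0.003,1]]' 60
```

```text
clock: 14.85
tcp_pos: [0.4915, 0.2809, 0.1034]
tool_rot: [0.721, 0.693, 0.0, -0.0]
force: [-0.9, 0.3, 5.9]
width: 0.0169
grasp_force: 58.3
```

```bash
python3 - <<'E'
from h import *
to([.613,.065,.22],-2.5);to([.613,.065,.16],-2.5)
E
```

```text
shift [-0.2109  0.1298 -0.1167] rot [-0.    -0.     0.005]
shift [-0.211   0.1298 -0.0567] rot [-0.    -0.     0.005]
```

```bash
python3 -m crank '[[0,0,-0.02,0,0,0,1],[0,0,-0.06,0,0,0,1],[0,0,-0.1,0,0,0,1],[0,0,-0.117,0,0,0,1],[-0.05,0.031,-0.117,0,0,0.005,1],[-0.1,0.062,-0.117,0,0,0.005,1],[-0.15,0.092,-0.117,0,0,0.005,1],[-0.19,0.117,-0.117,0,0,0.005,1],[-0.211,0.13,-0.11,0,0,0.005,1],[-0.211,0.13,-0.08,0,0,0.005,1],[-0.211,0.13,-0.057,0,0,0.005,1],[-0.211,0.13,-0.057,0,0,0.005,1],[-0.211,0.13,-0.057,0,0,0.005,1]]'
python3 - <<'E'
from h import *
o=manip.get_obs();im=imaging.get_image("wrist");T=wristT(im,o);P=pts(im,T);z=P[...,2]
np.savez("w10.npz",T=T,**im);f=im["frame"];cv2.imwrite("pics/w10.png",f)
print(o["tcp_pos"],o["width"])
# points near scriber axis, in tool frame
Tw=np.eye(4);Tw[:3,:3]=R.from_quat(o["tool_rot"]).as_matrix();Tw[:3,3]=o["tcp_pos"]
Q=pts(im,im["hand_eye"])
m=(np.hypot(Q[...,0],Q[...,1])<.03)&(z>.05)
for lo in np.arange(0,.1,.006):
    k=m&(Q[...,2]>=lo)&(Q[...,2]<lo+.006)
    if k.sum()>3: v,u=np.nonzero(k);print(round(lo,3),k.sum(),"x %.1f..%.1f y %.1f..%.1f"%tuple(1000*np.array([Q[k][:,0].min(),Q[k][:,0].max(),Q[k][:,1].min(),Q[k][:,1].max()])),"v",v.min(),v.max(),"u",u.min(),u.max())
print("zmax",Q[m][:,2].max())
E
```

```text
clock: 16.48
tcp_pos: [0.6136, 0.0648, 0.1608]
tool_rot: [0.722, 0.691, 0.0, 0.0]
force: [0.3, -0.1, -1.1]
width: 0.0162
grasp_force: 58.6
[0.61357233 0.06477689 0.16075293] 0.016180630997444267
0.0 168 x 1.6..8.0 y -7.9..8.6 v 233 247 u 243 272
0.006 131 x 0.5..8.2 y -8.3..8.9 v 228 243 u 243 272
0.012 97 x 0.5..7.8 y -8.5..8.3 v 225 235 u 243 271
0.018 114 x -0.7..8.0 y -8.8..8.7 v 220 234 u 243 271
0.024 311 x -7.1..11.0 y -11.1..11.8 v 212 237 u 240 275
0.03 89 x -4.6..10.5 y -11.7..11.1 v 211 233 u 239 274
0.048 22 x 1.9..3.6 y -3.7..3.6 v 208 211 u 252 262
0.054 36 x 0.4..3.8 y -4.5..4.5 v 206 211 u 251 263
0.06 38 x 0.2..3.6 y -4.6..4.6 v 203 209 u 251 263
0.066 10 x 1.1..3.4 y -3.2..2.3 v 201 203 u 253 260
0.072 8 x 0.3..2.2 y -1.6..3.1 v 200 203 u 255 261
0.078 6 x -0.4..0.9 y -1.7..1.6 v 198 200 u 255 259
0.084 14 x -0.7..0.8 y -1.7..1.6 v 196 199 u 255 259
0.09 5 x -0.5..0.6 y -1.8..1.6 v 195 196 u 255 259
zmax 0.09245897939989245
```

View pics/w10.png

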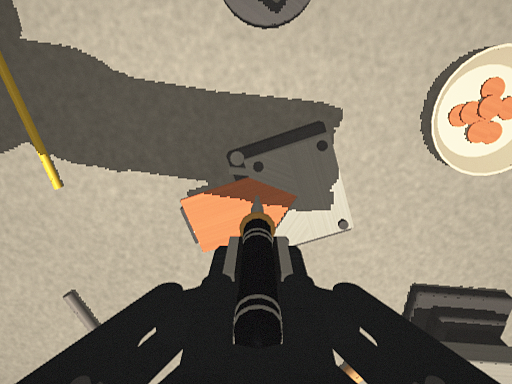

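The view shows the scriber held upright with its tip at (257,196). The blank is in the slot, with the template's left limb and screws at (258,166), (322,145) and (343,225).

```bash
cat > jigfit.py <<'E'
from h import *
import sys
def run(name):
    im=dict(np.load(name+".npz"));P=pts(im,im["T"]);t=np.radians(16.0);J=np.array([.6391,.0449])
    X=((P[...,:2]-J)@[np.cos(t),np.sin(t)])*1000;Y=((P[...,:2]-J)@[-np.sin(t),np.cos(t)])*1000;z=P[...,2]*1000
    m=(z>30)&(z<35)&(X>-40)&(X<75)&(abs(Y)<70)
    print(name,m.sum(),"z",np.median(z[m]))
    for x in range(-20,60,10):
        k=m&(abs(X-x)<1.5)
        if k.sum()>3:print(" x",x,"ymin %.1f ymax %.1f"%(Y[k].min(),Y[k].max()),end=";")
    print()
    for y in range(-48,49,6):
        k=m&(abs(Y-y)<1.5)
        if k.sum()>3: print(" y",y,"xmin %.1f xmax %.1f"%(X[k].min(),X[k].max()),end=";")
    print()
for n in sys.argv[1:]: run(n)
E
python3 jigfit.py w1 w10
```

```text
w1 4179 z 32.542509611458826
 x -20 ymin -49.2 ymax 49.3; x -10 ymin -49.2 ymax 49.9; x 0 ymin -49.1 ymax 49.3; x 10 ymin -48.8 ymax 50.1; x 20 ymin -49.7 ymax 49.5; x 30 ymin -49.8 ymax 50.2; x 40 ymin -49.4 ymax 49.7; x 50 ymin -49.1 ymax 49.2;
 y -48 xmin -23.7 xmax 59.7; y -42 xmin -23.0 xmax 59.1; y -36 xmin -23.7 xmax 59.9; y -30 xmin -20.0 xmax 59.2; y -24 xmin -12.8 xmax 59.7; y -18 xmin -5.6 xmax 59.3; y -12 xmin 1.5 xmax 59.8; y -6 xmin 7.3 xmax 59.1; y 0 xmin 15.2 xmax 60.0; y 6 xmin 8.4 xmax 59.2; y 12 xmin 1.5 xmax 59.6; y 18 xmin -5.5 xmax 59.1; y 24 xmin -12.6 xmax 59.7; y 30 xmin -20.9 xmax 59.0; y 36 xmin -24.0 xmax 59.9; y 42 xmin -23.4 xmax 59.2; y 48 xmin -24.0 xmax 59.3;
w10 6542 z 32.58271080521635
 x -20 ymin -32.8 ymax 50.7; x -10 ymin -47.7 ymax 50.9; x 0 ymin -48.8 ymax 50.5; x 10 ymin -48.8 ymax 50.6; x 20 ymin -49.1 ymax 50.7; x 30 ymin -48.9 ymax 50.8; x 40 ymin -49.6 ymax 50.8; x 50 ymin -49.6 ymax 50.6;
 y -48 xmin -8.7 xmax 59.5; y -42 xmin -7.6 xmax 59.5; y -36 xmin -13.5 xmax 59.2; y -30 xmin -19.9 xmax 59.8; y -24 xmin -14.7 xmax 59.5; y -18 xmin -7.5 xmax 59.5; y -12 xmin -0.6 xmax 59.6; y -6 xmin 6.6 xmax 59.2; y 0 xmin 13.4 xmax 59.6; y 6 xmin 7.7 xmax 59.2; y 12 xmin 1.4 xmax 59.5; y 18 xmin -5.0 xmax 59.5; y 24 xmin -13.4 xmax 59.3; y 30 xmin -19.6 xmax 59.3; y 36 xmin -24.5 xmax 59.0; y 42 xmin -24.4 xmax 59.5; y 48 xmin -24.6 xmax 59.4;
```

```bash
cat > plan.py <<'E'
from h import *
import sys
o=manip.get_obs();q=R.from_quat(o["tool_rot"]);tip=o["tcp_pos"]+q.apply([-.0012,0,.0944])
t=np.radians(16.);A=np.array([[np.cos(t),-np.sin(t)],[np.sin(t),np.cos(t)]]);J=np.array([.6391,.0449])+A@[-.00035,.00065]
tj=A.T@(tip[:2]-J);print("tip jig",(tj*1000).round(1),"z",tip[2].round(4),"force",o["force"].round(2))
for n,p in(("start",(-20.6,26.9)),("apex",(11.,0)),("end",(-20.6,-26.9))):
    w=np.r_[J+A@(np.array(p)/1000),.025];print(n,np.round(q.inv().apply(w-tip),4))
E
python3 plan.py
```

```text
tip jig [-18.8  24.3] z 0.0666 force [ 0.05 -0.18 -1.12]
start [ 0.0019 -0.0026  0.0416]
apex [-0.0136  0.0359  0.0417]
end [-0.0491  0.0145  0.0417]
```

Next I'll hover about 7 mm above the start and settle.

```bash
python3 -m crank '[[0.002,-0.0025,0.01,0,0,0,1],[0.002,-0.0025,0.025,0,0,0,1],[0.002,-0.0025,0.034,0,0,0,1],[0.002,-0.0025,0.034,0,0,0,1],[0.002,-0.0025,0.034,0,0,0,1],[0.002,-0.0025,0.034,0,0,0,1]]'; python3 plan.py
python3 - <<'E'
from h import *
o=manip.get_obs();im=imaging.get_image("wrist");np.savez("w11.npz",T=wristT(im,o),**im)
Q=pts(im,im["hand_eye"]);P=pts(im,wristT(im,o))
m=(abs(Q[...,0])<.006)&(abs(Q[...,1])<.006)&(Q[...,2]>.075)&(Q[...,2]<.0965)&(P[...,2]>.029)
q=Q[m];print(q.min(0),q.max(0),m.sum())
cv2.imwrite("pics/w11.png",cv2.resize(im["frame"][140:260,190:360],(680,480),interpolation=cv2.INTER_CUBIC))
E
python3 jigfit.py w11
```

```text
clock: 17.27
tcp_pos: [0.6111, 0.0668, 0.1263]
tool_rot: [0.723, 0.691, 0.0, 0.0]
force: [0.0, -0.3, -0.8]
width: 0.0168
grasp_force: 58.6
tip jig [-20.9  27. ] z 0.0319 force [ 0.03 -0.31 -0.83]
start [-0.      0.0003  0.0069]
apex [-0.0155  0.0388  0.0069]
end [-0.051   0.0174  0.0069]
[-0.00069485 -0.00513968  0.07507511] [0.00599739 0.00594808 0.09467967] 93
w11 7870 z 32.577767386939016
 x -20 ymin 27.9 ymax 50.5; x -10 ymin -25.7 ymax 50.8; x 0 ymin -48.7 ymax 50.8; x 10 ymin -49.2 ymax 50.8; x 20 ymin -48.9 ymax 50.7; x 30 ymin -49.0 ymax 50.9; x 40 ymin -49.4 ymax 50.7; x 50 ymin -49.6 ymax 50.9;
 y -48 xmin -0.6 xmax 59.4; y -42 xmin -0.4 xmax 59.6; y -36 xmin -0.1 xmax 59.3; y -30 xmin -2.7 xmax 59.1; y -24 xmin -9.6 xmax 59.3; y -18 xmin -8.3 xmax 59.5; y -12 xmin -1.1 xmax 59.5; y -6 xmin 5.6 xmax 59.3; y 0 xmin 13.5 xmax 59.4; y 6 xmin 8.5 xmax 59.2; y 12 xmin 1.3 xmax 59.4; y 18 xmin -5.9 xmax 59.3; y 24 xmin -13.0 xmax 59.6; y 30 xmin -20.9 xmax 59.5; y 36 xmin -24.4 xmax 59.2; y 42 xmin -24.2 xmax 59.4; y 48 xmin -24.3 xmax 59.5;
```

View pics/w11.png

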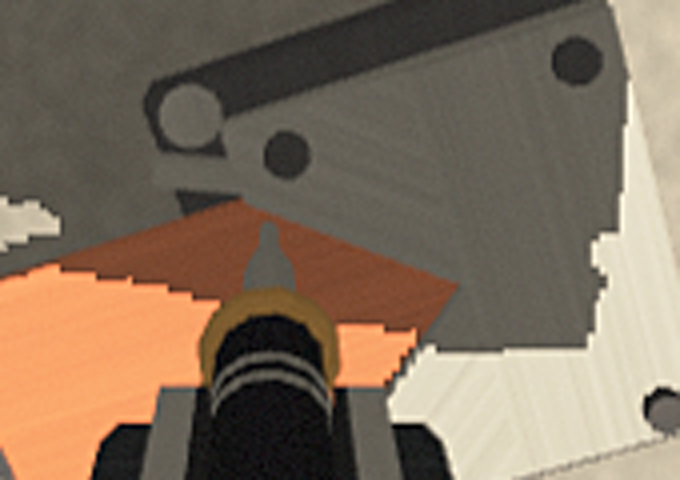

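The tip (crop 268,230) is over the copper, just in front of the left limb's edge near its left end. I'll set it down gently.

```bash
python3 -m crank '[[0,0,0.002,0,0,0,1],[0,0,0.004,0,0,0,1],[0,0,0.006,0,0,0,1],[0,0,0.008,0,0,0,1],[0,0,0.0095,0,0,0,1],[0,0,0.011,0,0,0,1],[0,0,0.011,0,0,0,1],[0,0,0.011,0,0,0,1]]';python3 plan.py
```

```text
clock: 18.32
tcp_pos: [0.6108, 0.0669, 0.115]
tool_rot: [0.722, 0.691, -0.0, 0.0]
force: [-0.9, 0.6, 1.0]
width: 0.0164
grasp_force: 58.7
tip jig [-21.2  27.2] z 0.0206 force [-0.93  0.61  0.99]
start [-0.0001  0.0006 -0.0044]
apex [-0.0156  0.0391 -0.0044]
end [-0.0511  0.0177 -0.0044]
```

The force rose by about 2 N, which fits roughly 4 mm of travel. Now I'll draw the left limb at 3 cm/s.

```bash
python3 -m crank '[[-0.0014,0.0035,0,0,0,0,1],[-0.0028,0.0071,0,0,0,0,1],[-0.0042,0.0106,0,0,0,0,1],[-0.0057,0.0142,0,0,0,0,1],[-0.0071,0.0177,0,0,0,0,1],[-0.0085,0.0213,0,0,0,0,1],[-0.0099,0.0248,0,0,0,0,1],[-0.0113,0.0284,0,0,0,0,1],[-0.0128,0.032,0,0,0,0,1],[-0.0142,0.0355,0,0,0,0,1],[-0.0156,0.039,0,0,0,0,1],[-0.0156,0.039,0,0,0,0,1]]';python3 plan.py
```

```text
clock: 19.82
tcp_pos: [0.65, 0.0492, 0.1151]
tool_rot: [0.723, 0.691, 0.0, 0.001]
force: [0.2, 0.6, 1.5]
width: 0.0168
grasp_force: 58.7
tip jig [11.8 -0.8] z 0.0208 force [0.24 0.6  1.51]
start [ 0.0159 -0.0395 -0.0043]
apex [ 0.0005 -0.001  -0.0043]
end [-0.0351 -0.0224 -0.0043]
```

```bash
python3 -m crank '[[-0.003,-0.0024,0,0,0,0,1],[-0.0062,-0.0044,0,0,0,0,1],[-0.0094,-0.0064,0,0,0,0,1],[-0.0126,-0.0083,0,0,0,0,1],[-0.0158,-0.0103,0,0,0,0,1],[-0.019,-0.0122,0,0,0,0,1],[-0.0223,-0.0142,0,0,0,0,1],[-0.0255,-0.0161,0,0,0,0,1],[-0.0287,-0.0181,0,0,0,0,1],[-0.032,-0.02,0,0,0,0,1],[-0.0352,-0.022,0,0,0,0,1],[-0.0352,-0.022,0,0,0,0,1],[-0.0352,-0.022,0,0,0,0,1]]';python3 plan.py
python3 - <<'E'
from h import *
o=manip.get_obs();im=imaging.get_image("wrist");np.savez("w12.npz",T=wristT(im,o),**im)
cv2.imwrite("pics/w12.png",cv2.resize(im["frame"][140:260,190:360],(680,480),interpolation=cv2.INTER_CUBIC))
E
```

```text
clock: 21.45
tcp_pos: [0.625, 0.0149, 0.1148]
tool_rot: [0.723, 0.691, -0.001, -0.0]
force: [-0.9, -0.7, 1.5]
width: 0.0163
grasp_force: 58.7
tip jig [-22.  -26.8] z 0.0204 force [-0.91 -0.7   1.51]
start [ 0.0513 -0.0157 -0.0047]
apex [ 0.0359  0.0228 -0.0047]
end [ 0.0003  0.0014 -0.0046]
```

View pics/w12.png

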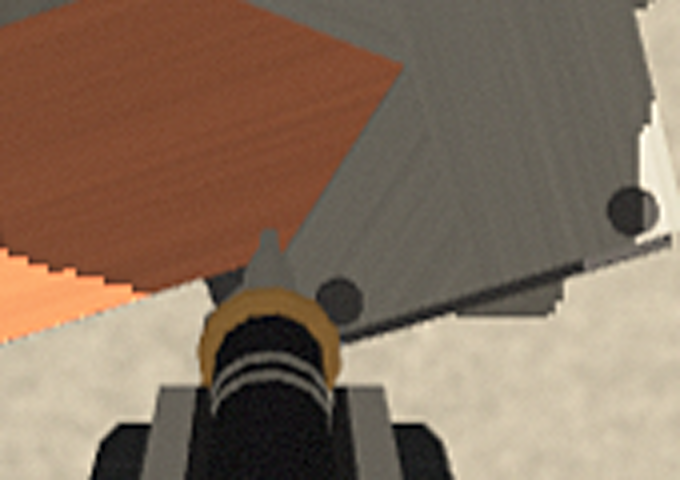

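Tip (crop 268,232) is on the copper next to the right limb's end, about 43 mm down the right limb. I'll lift off and carry it back to its hole.

```bash
python3 -m crank '[[0,0,-0.002,0,0,0,1],[0,0,-0.005,0,0,0,1],[0,0,-0.01,0,0,0,1],[0,0,-0.02,0,0,0,1],[0,0,-0.06,0,0,0,1],[0,0,-0.1,0,0,0,1],[0,0,-0.12,0,0,0,1],[0,0,-0.12,0,0,0,1]]'
python3 - <<'E'
from h import *
to([.4915,.2806,.235],-2.5)
E
```

```text
clock: 22.5
tcp_pos: [0.6264, 0.0153, 0.237]
tool_rot: [0.722, 0.691, 0.001, 0.001]
force: [0.2, -0.5, -1.5]
width: 0.0161
grasp_force: 58.7
shift [ 0.2591 -0.1464  0.0016] rot [ 0.003 -0.    -0.   ]
```

```bash
python3 -m crank '[[0.045,-0.025,0,0,0,0,1],[0.09,-0.051,0,0,0,0,1],[0.135,-0.076,0,0,0,0,1],[0.18,-0.102,0,0,0,0,1],[0.22,-0.124,0,0,0,0,1],[0.248,-0.14,0,0,0,0,1],[0.259,-0.1464,0,0.002,0,0,1],[0.259,-0.1464,0,0.002,0,0,1],[0.259,-0.1464,0,0.002,0,0,1],[0.259,-0.1464,0,0.002,0,0,1]]'
python3 - <<'E'
from h import *
to([.4915,.2806,.235],-2.5)
o=manip.get_obs();im=imaging.get_image("wrist");T=wristT(im,o);P=pts(im,T);Q=pts(im,im["hand_eye"]);z=P[...,2]
m=(abs(Q[...,0])<.006)&(abs(Q[...,1])<.006)&(Q[...,2]>.07)&(Q[...,2]<.1)
q=Q[m];print("tip zone",q.min(0).round(4),q.max(0).round(4),m.sum())
m=(z>.0685)&(z<.0715)&(np.hypot(P[...,0]-.49,P[...,1]-.33)<.15)
n,l,s,c=cv2.connectedComponentsWithStats(m.astype(np.uint8));i=1+np.argmax(s[1:,4])
print("blocktop",s[i,4],cv2.minAreaRect((P[l==i][:,:2]*1000).astype(np.float32)))
# hole: non-top pixels near expected (491.3,279.5)
k=(np.hypot(P[...,0]-.4914,P[...,1]-.280)<.02)&(z<.066);print("hole px",k.sum())
E
```

```text
clock: 23.75
tcp_pos: [0.4914, 0.2792, 0.235]
tool_rot: [0.723, 0.691, -0.001, -0.0]
force: [-0.4, 0.1, -1.0]
width: 0.0163
grasp_force: 58.8
shift [0.0014 0.     0.    ] rot [-0.002  0.    -0.003]
tip zone [-0.0009 -0.0024  0.071 ] [0.0026 0.0031 0.0926] 35
blocktop 7069 ((493.847412109375, 339.50634765625), (170.16998291015625, 50.11362075805664), 87.58370971679688)
hole px 167
```

```bash
python3 -m crank '[[0.0014,0,0.01,-0.002,0,-0.003,1],[0.0014,0,0.025,-0.002,0,-0.003,1],[0.0014,0,0.04,-0.002,0,-0.003,1],[0.0014,0,0.055,-0.002,0,-0.003,1],[0.0014,0,0.07,-0.002,0,-0.003,1],[0.0014,0,0.085,-0.002,0,-0.003,1],[0.0014,0,0.1,-0.002,0,-0.003,1],[0.0014,0,0.115,-0.002,0,-0.003,1],[0.0014,0,0.125,-0.002,0,-0.003,1],[0.0014,0,0.13,-0.002,0,-0.003,1],[0.0014,0,0.1315,-0.002,0,-0.003,1],[0.0014,0,0.1315,-0.002,0,-0.003,1],[0.0014,0,0.1315,-0.002,0,-0.003,1]]'
```

```text
clock: 25.42
tcp_pos: [0.4907, 0.2822, 0.1038]
tool_rot: [0.721, 0.692, 0.0, 0.0]
force: [-0.1, -0.5, -2.3]
width: 0.0164
grasp_force: 59.0
```

The collar is at the same height as when I picked it up, and there's no contact force. I'll open, rise and check.

```bash
python3 -m crank '[[0,0,0,0,0,0,0],[0,0,0,0,0,0,0],[0,0,0,0,0,0,0],[0,0,0,0,0,0,0],[0,0,0,0,0,0,0],[0,0,-0.03,0,0,0,0],[0,0,-0.07,0,0,0,0],[0,0,-0.12,0,0,0,0],[0.03,0,-0.17,0,0,0,0],[0.058,0,-0.197,0,0,0,0],[0.058,0,-0.197,0,0,0,0],[0.058,0,-0.197,0,0,0,0],[0.058,0,-0.197,0,0,0,0]]'; python3 look2.py w13
python3 - <<'E'
from h import *
im=imaging.get_image("top");P=pts(im);z=P[...,2];hs=cv2.cvtColor(im["frame"],cv2.COLOR_BGR2HSV)
m=(hs[...,0]<15)&(hs[...,1]>140)&(np.hypot(P[...,0]-.6,P[...,1]-.035)<.09)&(z<.05)
print("blank",m.sum(),cv2.minAreaRect((P[m][:,:2]*1000).astype(np.float32)))
E
```

```text
clock: 27.05
tcp_pos: [0.4926, 0.3387, 0.2995]
tool_rot: [0.722, 0.692, -0.001, 0.0]
force: [-0.4, 0.3, 0.4]
width: 0.0857
grasp_force: 0.0
blocktop 3851 ((493.90570068359375, 339.43768310546875), (170.09010314941406, 50.07688903808594), 87.6378402709961)
scr top 108 [490.6 281.7] [0.4909 0.2817 0.1688] [258. 234.]
collar 72 [490.7 282. ] [0.4913 0.2876 0.074 ] [258. 199.]
collar 268 [613.  262.7] [0.6142 0.2588 0.0732] [348. 213.]
punch 120 [496.5 364. ] [0.4965 0.3639 0.1218] [260. 148.]
punch 32 [380.3 333.3] [0.3843 0.3367 0.1207] [162. 176.]
punch 112 [493. 320.] [0.4931 0.3204 0.122 ] [258. 186.]
punch 26 [414.8 290. ] [0.4174 0.2925 0.121 ] [195. 210.]
punch 26 [490.4 284.7] [0.4906 0.2886 0.121 ] [257. 211.]
handle mid 130 [496.5 364. ] [0.4964 0.3645 0.1218] [260. 147.]
handle mid 537 [377.8 332.3] [0.3823 0.3356 0.1478] [154. 182.]
handle mid 143 [493. 320.] [0.4928 0.3218 0.1217] [258. 184.]
handle mid 493 [413.7 286.8] [0.4163 0.2909 0.1452] [191. 219.]
handle mid 354 [490.8 282.2] [0.4912 0.2884 0.1396] [258. 217.]
[0.4926 0.3387 0.2995]
blank 596 ((594.634765625, 34.83472442626953), (114.22965240478516, 66.14311218261719), 16.108741760253906)
```

The scriber stands collar-down and upright, and the punches haven't moved. One close check that the blank's rear edge is still home.

```bash
python3 - <<'E'
from h import *
to([.57,.03,.25],-74)
E
```

```text
shift [-0.3055  0.0903  0.05  ] rot [-0.     0.002  1.249]
```

```bash
python3 -m crank '[[-0.055,0.016,0,0,0,0.18,0],[-0.11,0.032,0,0,0,0.36,0],[-0.165,0.049,0,0,0,0.54,0],[-0.22,0.065,0,0,0,0.72,0],[-0.27,0.08,0.02,0,0,0.9,0],[-0.3055,0.09,0.04,0,0,1.08,0],[-0.3055,0.09,0.05,0,0.002,1.249,0],[-0.3055,0.09,0.05,0,0.002,1.249,0],[-0.3055,0.09,0.05,0,0.002,1.249,0],[-0.3055,0.09,0.05,0,0.002,1.249,0]]'; python3 look.py w14; python3 jigfit.py w14
python3 - <<'E'
from h import *
im=dict(np.load("w14.npz"));P=pts(im,im["T"]);t=np.radians(16.);J=np.array([.6391,.0449])
X=(P[...,:2]-J)@[np.cos(t),np.sin(t)];Y=(P[...,:2]-J)@[-np.sin(t),np.cos(t)];z=P[...,2]
for y in(-.028,-.02,-.01,0,.01,.02,.028):
    k=(abs(Y-y)<.003)&(z>.0235)&(z<.0275)&(X<0);print(y,k.sum(),X[k].min().round(4) if k.any() else None)
E
```

```text
clock: 28.4
tcp_pos: [0.5704, 0.0315, 0.251]
tool_rot: [0.99, 0.141, 0.001, -0.001]
force: [-0.2, -0.4, 0.5]
width: 0.0856
grasp_force: 0.0
blank c [597.8  32.9] [111.8  60.5] 16.079395294189453 z 0.0251 slopes(jig x,y) 0.07268968487361005 0.02361691594614388 tcp [0.5704 0.0315 0.251 ]
blank jig x -0.09894123247056581 0.012851577245915955
[[-88.9, -30.1, 28.9], [-80.1, -29.9, 30.0], [-71.3, -29.6, 30.0], [-62.5, -29.4, 29.8], [-53.7, -30.4, 29.7], [-44.9, -30.0, 29.6], [-36.1, -29.7, 29.4], [-27.3, -30.3, 29.3], [-18.5, -29.0, 27.8], [-9.7, -20.2, 20.4], [-0.9, -13.8, 14.2], [7.9, -5.2, 5.7]]
tmpl 5012 ((656.2431640625, 49.89115524291992), (83.96653747558594, 100.15839385986328), 16.04423713684082)
w14 5303 z 32.59469396258147
 x -20 ymin -50.0 ymax 49.3; x -10 ymin -49.7 ymax 50.0; x 0 ymin -49.0 ymax 49.8; x 10 ymin -49.7 ymax 49.4; x 20 ymin -49.1 ymax 49.0; x 30 ymin -49.8 ymax 49.9; x 40 ymin -49.1 ymax 49.5; x 50 ymin -49.9 ymax 49.1;
 y -48 xmin -24.0 xmax 59.7; y -42 xmin -24.1 xmax 59.8; y -36 xmin -24.1 xmax 59.7; y -30 xmin -19.3 xmax 59.6; y -24 xmin -12.4 xmax 59.6; y -18 xmin -6.5 xmax 59.7; y -12 xmin 0.3 xmax 59.6; y -6 xmin 8.3 xmax 59.6; y 0 xmin 14.9 xmax 59.6; y 6 xmin 8.2 xmax 59.6; y 12 xmin 1.4 xmax 59.5; y 18 xmin -5.4 xmax 59.4; y 24 xmin -12.4 xmax 59.6; y 30 xmin -19.6 xmax 59.4; y 36 xmin -23.2 xmax 59.6; y 42 xmin -23.1 xmax 59.5; y 48 xmin -23.2 xmax 59.5;
-0.028 298 -0.0986
-0.02 329 -0.0989
-0.01 367 -0.0988
0 366 -0.0992
0.01 315 -0.099
0.02 315 -0.0989
0.028 291 -0.099
```

```bash
python3 -c "
from workcell import job_done;print(job_done())"
```

```text
the job is handed in; nothing more can be done
None
```

I slid the blank home against the stop and let go, scribed the line over both limbs of the V, stood the scriber back in its own hole collar-down, and handed the job in at about 28 s; the hand-in gave no verdict.

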